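# Put the bending formers back into their own hoops

### The arm

A 6-joint arm with a two-finger parallel gripper is mounted at the origin on the work surface. World frame = base frame: x ahead of the robot, y to its left, z up, the work surface at z = 0. Lengths are in m, angles in degrees, forces in N, time in s.
With the tool pointing down it reaches from about 0.3 to 0.875 m from the base axis. Payload 6.4 kg.
Tool frame: the origin (TCP) lies where the fingers leave the gripper's body, on its centre line; the fingertips stand tip_extent ahead of it and the grasp point (between the pads) lies 54 mm ahead of it (tip_extent is the distance from the TCP to the fingertips, in m); x points along the fingers, z is the direction in which the jaws open and shut, and the axes are right-handed (so a half turn about x gives the same grasp; the last joint's range is limited). The gripper opens to 85 mm and grips with 20 to 120 N. Pads are 22 mm wide; open, the fingers measure 114 mm over their backs; the gripper's body (76 mm by 85 mm) begins 54 mm behind the grasp point. The pads swing forward as they close: fully open they stand 13 mm farther back than shut.
Start: joints at [-82.294, 10.359, 92.074, -0, 77.567, -11.82], TCP at [0.192, -0.542, 0.304] pointing down, gripper open.
Joint ranges: [-171.53, 171.53], [-51.25, 118.39], [17.06, 147.69], [-65.23, 245.23], [0, 150.52], [-178.68, 178.68]. Speed limits (degrees/s): [147.25, 147.25, 172.46, 180, 180, 180].

### API

Orientations are given as a 3x3 rotation matrix whose columns are the frame's x, y, z axes.
In Python, from bench import read_state, camera, hand_in, recognise, place_of, tip_extent gives the robot as it stands. The module is installed in compiled form; this text tells all that it offers.
- The arm moves only by the shell command python3 -m inch 'ROWS' [FORCE]. ROWS is JSON, a list of rows, each a list of 3 entries, a list of its own where there are three numbers: the shift along the tool's x, y, z in mm, then the turn, a rotation vector about the tool's x, y, z in rad, then the finger opening in mm, from 0 to 85.4. A call has 1 to 8 rows; each row is the pose to reach, as a shift and turn from the pose commanded when the call began, along the tool's axes at that moment; what a row does not reach only later rows make up. A row lasts 1/10 s, in which the tool goes at most 50 mm and 8.59 degrees, less where a joint would pass 70% of its speed; a pose out of reach is approached as far as the arm can. A call with a gripper value outside its range is refused whole. The fingers move at their own pace and stop on an object; FORCE is the grip in N (left out, the last holds). Time passes only in rows, so rows that repeat a pose let the fingers close. It gives the time, the measured TCP pose, the force and the opening at its end, in the units of the state.
- read_state(): the state, without advancing time (a new reading comes with each control period).
- camera(name): name is "scene" or "side" or "wrist"; returns a dict with "color" (400x640x3 uint8, blue, green, red), "z_map" (400x640 float32, m along the optical axis (not along the pixel's ray), 0 where there is no reading), "K" (3x3 intrinsics, pixels), "k1" (the pictures are not rectified: a ray, as slopes to the right and down, at radius r is drawn at 1 + k1 r^2 times it, then the intrinsics apply), "extrinsics" (4x4, takes a point from camera to world coordinates). Camera axes: x right, y up, looking along -z (the intrinsics and any distortion apply to the point x, -y, -z); pixel columns grow to the right and rows downward; lengths in m; the calibration is good to about 2 mm. A picture is of the moment at which its call begins.
- hand_in(): hands the job in, once; it reports no verdict.
Trained networks look in a picture, given as the dict that the camera call returned (one of the last four; its "shot" number tells which), for a name from the list of things; names that differ only in an ending like _2 or _b are one class to them, and where a whole thing is asked for, a point or a joint stands for the part that bears it (a point fixed in the world has none). Each returns a list of dicts, best first, with "p" (0 to 1); they miss things now and then, are a little off and sometimes report something else, mostly with a low value. They report only what shows in the picture. A call takes as long as a camera call. They do not tell look-alikes from the thing itself.
- recognise(picture, name): "position" ([x, y, z] in m, in the coordinates of the camera as it stood for that picture, good to about 4 mm: the middle of the surface that is visible of it).
- place_of(picture, name): "position" ([x, y, z] in m, in the coordinates of the camera as it stood for that picture, good to about 4 mm: a listed point, or the origin of a listed thing).
The state is a dict: "t": time; "q": joint angles; "dq": joint speeds; "tau": joint torques, N m; "tcp_pos": TCP position; "ee_rot": TCP orientation; "force": force on the tool from outside, world axes, zero at the start; "moment": the same for the moment, N m; "grip_width": opening from 0.0 (shut) to 1.0 (fully open).
Only numpy, scipy, OpenCV 4.12 (cv2) and the standard library are available. Lean on these libraries where they do the work, as an engineer would, in place of code of your own. Each camera call takes 0.05 s, during which the arm holds its last target. There are 200 camera calls.

### The job

The three wooden bending formers are standing in the wrong glued hoops. Move them round so that each former stands flat on the board inside the hoop of its own shape, well centred and, for the oval and the square one, turned to match its hoop; the bare board is free for parking one meanwhile. Leave the hammer, glue jar and tack tin where they are.

Things in the scene. Friction and masses are not known exactly. Their poses are not given: they have to be found in the camera images.
- round_former_mid (a point): Loose wooden bending former, a round block 76 mm across. On top stands a pale wooden grip bar 50 mm long (along x), 24 mm wide (along y) and 38 mm high, its sides flat and upright, centred on the block. Block 32 mm high, 70 mm high with the bar, 0.12 to 0.26 kg. The point is at the centre, 35 mm above the underside and 35 mm below the top of the bar (the bar fills from 3 mm below the point to 35 mm above it); z is up.
- square_former_mid (a point): Loose wooden bending former, a square block 70 x 70 mm with sides along its x and y. On top stands a pale wooden grip bar 50 mm long (along x), 24 mm wide (along y) and 38 mm high, its sides flat and upright, centred on the block. Block 32 mm high, 70 mm high with the bar, 0.12 to 0.26 kg. The point is at the centre, 35 mm above the underside and 35 mm below the top of the bar (the bar fills from 3 mm below the point to 35 mm above it); z is up.
- oval_former_mid (a point): Loose wooden bending former, an oval block (straight sides, half-round ends) 96 mm long in x and 56 mm wide in y. On top stands a pale wooden grip bar 50 mm long (along x), 24 mm wide (along y) and 38 mm high, its sides flat and upright, centred on the block. Block 32 mm high, 70 mm high with the bar, 0.12 to 0.26 kg. The point is at the centre, 35 mm above the underside and 35 mm below the top of the bar (the bar fills from 3 mm below the point to 35 mm above it); z is up.
- round_hoop: Thin pale wooden hoop, round, 106 mm across inside, fixed to the bench on a round grey laminate board 156 mm across and 8 mm thick. Wall 5 mm thick and 25 mm high, so its rim is 33 mm above the bench; open above, its floor is the board's top, 8 mm above the bench. Origin at the hoop's centre on the bench surface, z up.
- square_hoop: Thin pale wooden hoop, square with rounded corners, 102 x 102 mm inside with sides along its x and y, fixed to the bench on a round grey laminate board 156 mm across and 8 mm thick. Wall 5 mm thick and 25 mm high, so its rim is 33 mm above the bench; open above, its floor is the board's top, 8 mm above the bench. Origin at the hoop's centre on the bench surface, z up.
- oval_hoop: Thin pale wooden hoop, oval (straight sides, half-round ends), 124 mm long in x and 84 mm wide in y inside, fixed to the bench on a round grey laminate board 156 mm across and 8 mm thick. Wall 5 mm thick and 25 mm high, so its rim is 33 mm above the bench; open above, its floor is the board's top, 8 mm above the bench. Origin at the hoop's centre on the bench surface, z up.
- spare_board: Bare round grey laminate board without a hoop, 156 mm across and 8 mm thick, fixed to the bench; empty at the start. Origin at its centre on the bench surface.
- hammer: Bystander: a hammer 260 mm long and 26 mm high, with a wooden handle and steel head, lying crosswise on the bench between the robot and the boards. Origin midway along it on the bench; x runs along it towards the head.
- glue_jar: Bystander: closed white glue jar, 64 mm across and 85 mm high, standing beyond the boards. Origin at the centre of its underside.
- tack_tin: Bystander: closed round metal tin, 75 mm across and 38 mm high, at the far right of the boards. Origin at the centre of its underside.
Not all that is in view belongs to the job. Leave any pink look-alike of the round_hoop alone. Leave any orange look-alike of the square_hoop alone.

How it is judged (in metres and radians):
At the end, for the whole second after the job is handed in: Each former at rest on the board in the hoop of its own shape: within 13 mm of the hoop's centre, its centre point under 47 mm above the bench (43 when flat), upright within 0.08 rad; oval turned with its hoop within 0.25 rad (either way), square too (any quarter turn), round anyhow (horizontal distance between round_former_mid and round_hoop below 0.013 m and height (world z) of each of round_former_mid, square_former_mid, oval_former_mid below 0.047 m and angle between each of round_former_mid, square_former_mid, oval_former_mid's own z axis and vertical below 0.08 rad and linear speed of each of round_former, square_former, oval_former below 0.02 m/s and angular speed of each of round_former, square_former, oval_former below 0.2 rad/s and horizontal distance between square_former_mid and square_hoop below 0.013 m and (angle between the x axis of square_former_mid and the x axis of square_hoop, either way round below 0.25 rad or angle between the x axis of square_former_mid and the y axis of square_hoop, either way round below 0.25 rad) and horizontal distance between oval_former_mid and oval_hoop below 0.013 m and angle between the x axis of oval_former_mid and the x axis of oval_hoop, either way round below 0.25 rad); the robot touches nothing.
It fails at once if the hammer is moved by more than 25 mm (distance of hammer from where it was at the start of the episode above 0.025 m).
It fails at once if the glue jar is moved by more than 25 mm (distance of glue_jar from where it was at the start of the episode above 0.025 m).
It fails at once if the tack tin is moved by more than 25 mm (distance of tack_tin from where it was at the start of the episode above 0.025 m).
It also fails if it takes over 99 s, if anything falls off the work surface, if the arm or the gripper's body presses on something with over 40 N, if the wrist force passes 120 N, or if a joint passes its speed limit or range.

## Working session

There is one attempt and no reset: what is moved stays moved. The work goes in short steps, Python scripts to look and compute and a shell command to move; the robot and the scene stay as the last step left them, time stands still between calls to the robot, and variables do not carry over. Pictures are saved under pics/ and viewed, about 12 in all and at most 16, crops included, and the job is handed in when it is done.

```bash
mkdir -p pics; cat > h.py <<'E'
import numpy as np, cv2
from bench import *
def c2w(pic,p): return (pic["extrinsics"]@np.r_[p,1])[:3]
def w2p(pic,P):
    p=np.linalg.inv(pic["extrinsics"])@np.r_[P,1]; x,y=p[0]/-p[2],-p[1]/-p[2]
    f=1+pic["k1"]*(x*x+y*y); K=pic["K"]; return K[0,0]*x*f+K[0,2],K[1,1]*y*f+K[1,2]
def cloud(pic):
    K=pic["K"]; v,u=np.mgrid[0:400,0:640].astype(np.float32)
    q=cv2.undistortPoints(np.stack([u.ravel(),v.ravel()],1)[:,None],K,np.array([pic["k1"],0,0,0.]))[:,0]
    z=pic["z_map"].ravel(); P=np.stack([q[:,0]*z,-q[:,1]*z,-z,np.ones_like(z)],1)
    return (P@pic["extrinsics"].T)[:,:3].reshape(400,640,3)
E
python3 - <<'E'
from h import *
for n in ["scene","side"]:
    p=camera(n); cv2.imwrite(f"pics/{n}0.png",p["color"]); print(n,p["extrinsics"].round(3).tolist(),p["k1"])
    for t in ["round_former_mid","square_former_mid","oval_former_mid","round_hoop","square_hoop","oval_hoop","spare_board","hammer","glue_jar","tack_tin"]:
        for d in place_of(p,t)[:3]:
            P=c2w(p,d["position"]); print(t,round(d["p"],2),P.round(3),np.round(w2p(p,P)))
s=read_state(); print(s["t"],s["tcp_pos"],s["ee_rot"],s["force"],tip_extent)
E
```

```text
scene [[0.728, -0.513, 0.454, 1.042], [0.685, 0.533, -0.497, -0.604], [0.013, 0.674, 0.739, 0.93], [0.0, 0.0, 0.0, 1.0]] 0.021810257320800393
round_former_mid 0.67 [ 0.458 -0.392  0.041] [200. 274.]
square_former_mid 0.92 [0.561 0.156 0.041] [370. 182.]
oval_former_mid 0.78 [0.46  0.335 0.041] [380. 140.]
round_hoop 0.96 [0.459 0.332 0.003] [377. 149.]
round_hoop 0.56 [ 0.225  0.352 -0.   ] [330. 118.]
square_hoop 0.85 [ 0.463 -0.387  0.006] [205. 282.]
square_hoop 0.64 [ 0.34  -0.162 -0.004] [243. 211.]
square_hoop 0.6 [0.457 0.332 0.006] [377. 148.]
oval_hoop 0.91 [ 0.563  0.159 -0.002] [370. 192.]
oval_hoop 0.49 [ 0.798 -0.028  0.   ] [396. 274.]
spare_board 0.83 [ 0.615 -0.115 -0.006] [322. 255.]
hammer 0.6 [ 0.384 -0.003 -0.001] [292. 190.]
glue_jar 0.98 [ 0.799 -0.027  0.002] [396. 273.]
glue_jar 0.23 [ 0.617 -0.114 -0.004] [323. 255.]
tack_tin 0.56 [ 0.677 -0.34  -0.002] [277. 326.]
side [[-0.982, 0.131, -0.134, 0.392], [-0.187, -0.746, 0.639, 0.601], [-0.017, 0.653, 0.757, 0.789], [0.0, 0.0, 0.0, 1.0]] 0.011928122748593967
round_former_mid 0.97 [ 0.457 -0.387  0.042] [361. 11
[... 203 characters left out ...]
292. 180.]
round_hoop 0.6 [ 0.218  0.358 -0.002] [440. 384.]
square_hoop 0.74 [ 0.456 -0.386  0.001] [361. 124.]
square_hoop 0.62 [ 0.341 -0.166 -0.003] [392. 178.]
oval_hoop 0.98 [ 0.561  0.156 -0.001] [289. 264.]
spare_board 0.57 [ 0.615 -0.108 -0.003] [293. 181.]
hammer 0.6 [ 0.381 -0.003 -0.002] [372. 222.]
glue_jar 0.87 [ 0.797 -0.028 -0.003] [221. 193.]
tack_tin 0.67 [ 0.682 -0.341 -0.004] [289. 126.]
tack_tin 0.42 [ 0.382 -0.003 -0.   ] [372. 221.]
1.1 [ 0.19220788 -0.54193929  0.30389739] [[-1.88848904e-05  9.42475653e-01  3.34274802e-01]
 [-4.17982221e-06  3.34274802e-01 -9.42475653e-01]
 [-1.00000000e+00 -1.91957586e-05 -2.37336233e-06]] [-0.53740996  0.42468677 -0.03807381] 0.0726
```

View pics/scene0.png

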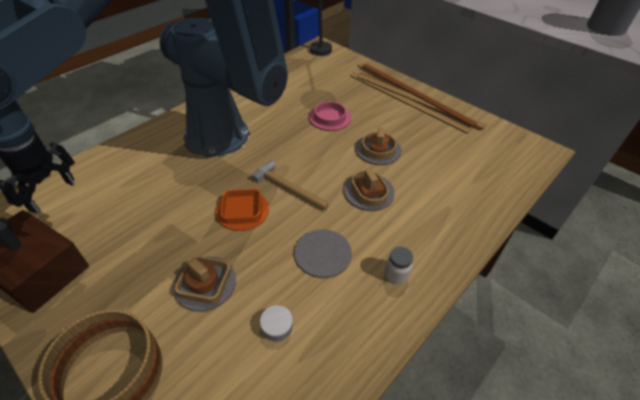

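View pics/side0.png

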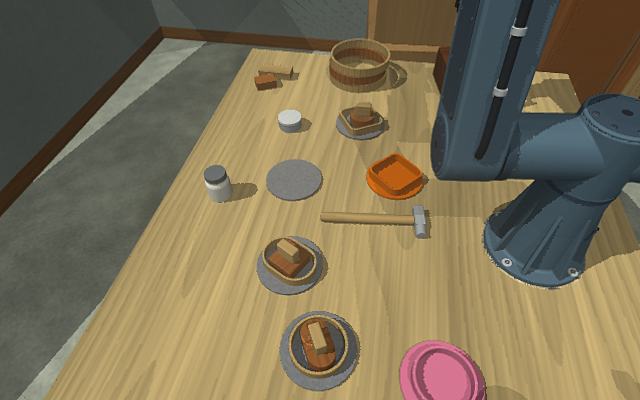

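```bash
python3 - <<'E'
from h import *
F=dict(round=(.458,-.390),square=(.559,.157),oval=(.457,.335))
H=dict(F)
H={"square":F["round"],"oval":F["square"],"round":F["oval"]}
for n in ["scene","side"]:
    W=cloud(camera(n))
    for k,c in F.items():
        d=np.hypot(W[...,0]-c[0],W[...,1]-c[1])
        m=(d<.045)&(abs(W[...,2]-.078)<.006); q=W[m][:,:2].astype(np.float32)
        r=cv2.minAreaRect(q*1000); e=np.linalg.eigh(np.cov(q.T))[1][:,1]
        print(n,"bar",k,len(q),np.round(r[0]),np.round(r[1]),"rectang",r[2],"pca",np.degrees(np.arctan2(e[1],e[0])).round(1))
    for k,c in H.items():
        d=np.hypot(W[...,0]-c[0],W[...,1]-c[1])
        m=(d<.08)&(abs(W[...,2]-.033)<.004)&(d>.043); q=W[m][:,:2].astype(np.float32)
        r=cv2.minAreaRect(q*1000); e=np.linalg.eigh(np.cov(q.T))[1][:,1]
        print(n,"hoop",k,len(q),np.round(r[0]),np.round(r[1]),r[2],"pca",np.degrees(np.arctan2(e[1],e[0])).round(1))
E
```

```text
scene bar round 185 [ 457. -390.] [50. 24.] rectang 2.1241252422332764 pca -177.3
scene bar square 101 [561. 153.] [25. 51.] rectang 62.07373046875 pca 152.9
scene bar oval 70 [461. 333.] [23. 50.] rectang 28.578733444213867 pca 118.9
scene hoop square 362 [ 461. -388.] [113. 115.] 30.903146743774414 pca 139.7
scene hoop oval 193 [560. 156.] [ 95. 138.] 63.889495849609375 pca 157.9
scene hoop round 157 [462. 330.] [115. 111.] 31.284954071044922 pca 173.1
side bar round 77 [ 456. -388.] [46. 25.] rectang 6.019893646240234 pca -179.1
side bar square 205 [560. 157.] [24. 50.] rectang 62.676082611083984 pca 151.8
side bar oval 332 [458. 336.] [24. 49.] rectang 28.711978912353516 pca 120.0
side hoop square 110 [ 459. -385.] [113. 116.] 31.127742767333984 pca -174.3
side hoop oval 342 [559. 158.] [ 95. 133.] 63.916160583496094 pca 148.4
side hoop round 543 [457. 335.] [114. 115.] 12.28738784790039 pca 110.7
```

The side view shows the round former (361,113) in the square hoop, the square former (290,256) in the oval hoop, and the oval one (319,341) in the round hoop. The spare board (294,180) is empty. Depth fits agree with the given sizes.

```bash
cat > go.py <<'E'
import sys
from h import *
from scipy.spatial.transform import Rotation as Ro
# go.py x y z(mm) psi(deg, direction of tool y)
x,y,z,psi=map(float,sys.argv[1:5]); s=read_state(); R=np.array(s["ee_rot"])
p=np.radians(psi); T=np.array([[0,np.cos(p),np.sin(p)],[0,np.sin(p),-np.cos(p)],[-1,0,0]])
d=R.T@(np.array([x,y,z])-np.array(s["tcp_pos"])*1000)
print("shift",d.round(1),"len",np.linalg.norm(d).round(),"turn",Ro.from_matrix(R.T@T).as_rotvec().round(3),"t",round(s["t"],2),"q6",s["q"][5],"grip",s["grip_width"]*85.4,"F",np.round(s["force"],1))
E
python3 go.py 457 -389 250 2
```

```text
shift [ 53.9 300.7 -55.7] len 311.0 turn [0.306 0.    0.   ] t 1.2 q6 -11.82189125518012 grip 85.63240814715822 F [-0.2  0.6  0.9]
```

```bash
python3 -m inch '[[[0,300.7,-55.7],[0.306,0,0],60],[[0,300.7,-55.7],[0.306,0,0],60],[[0,300.7,-55.7],[0.306,0,0],60],[[54,300.7,-55.7],[0.306,0,0],60],[[54,300.7,-55.7],[0.306,0,0],60],[[54,300.7,-55.7],[0.306,0,0],60],[[54,300.7,-55.7],[0.306,0,0],60],[[54,300.7,-55.7],[0.306,0,0],60]]' 40; python3 go.py 457 -389 118 2
python3 - <<'E'
from h import *
p=camera("wrist"); cv2.imwrite("pics/w1.png",p["color"])
for t in ["round_former_mid","square_hoop"]:
    for d in place_of(p,t)[:2]: print(t,d["p"],c2w(p,d["position"]).round(4))
E
```

```text
t: 2.0
tcp_pos: [0.4589, -0.3863, 0.2483]
ee_rot: [[-0.001, 0.999, 0.039], [0.002, 0.039, -0.999], [-1.0, -0.001, -0.002]]
force: [-0.4, -0.8, 0.6]
grip_width: 0.699
shift [130.3  -1.8   2.9] len 130.0 turn [ 0.004 -0.002  0.001] t 2.0 q6 36.31704451818367 grip 59.70884288979116 F [-0.4 -0.8  0.6]
round_former_mid 0.72 [ 0.4541 -0.39    0.0427]
square_hoop 0.8 [ 0.3352 -0.1681  0.0031]
```

View pics/w1.png

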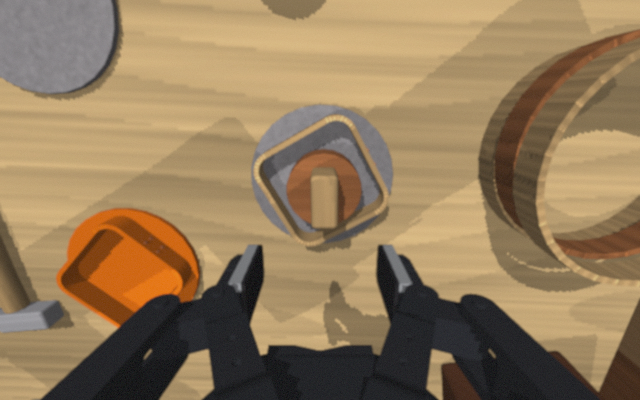

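The wrist view shows the bar (325,198) midway between the jaws and lined up with them. I'll go down and grip.

```bash
python3 -m inch '[[[45,-1.8,2.9],[0,0,0],60],[[90,-1.8,2.9],[0,0,0],60],[[115,-1.8,2.9],[0,0,0],60],[[130,-1.8,2.9],[0,0,0],60],[[130,-1.8,2.9],[0,0,0],60],[[130,-1.8,2.9],[0,0,0],10],[[130,-1.8,2.9],[0,0,0],10],[[130,-1.8,2.9],[0,0,0],10]]' 40; python3 -m inch '[[[0,0,0],[0,0,0],10],[[0,0,0],[0,0,0],10],[[0,0,0],[0,0,0],10],[[-40,0,0],[0,0,0],10],[[-80,0,0],[0,0,0],10],[[-130,0,0],[0,0,0],10],[[-130,0,0],[0,0,0],10]]' 40;  python3 go.py 615 -112 250 2
```

```text
t: 2.95
tcp_pos: [0.4562, -0.393, 0.1222]
ee_rot: [[0.002, 0.999, 0.035], [-0.003, 0.035, -0.999], [-1.0, 0.002, 0.003]]
force: [0.3, -0.7, 3.0]
grip_width: 0.277
t: 3.65
tcp_pos: [0.4579, -0.3948, 0.2589]
ee_rot: [[0.009, 0.999, 0.035], [-0.012, 0.035, -0.999], [-1.0, 0.009, 0.012]]
force: [1.0, -0.6, -0.3]
grip_width: 0.275
shift [   7.   166.9 -277.2] len 324.0 turn [ 0.     0.012 -0.009] t 3.65 q6 35.97543653370628 grip 23.46555360098288 F [ 1.  -0.6 -0.3]
```

```bash
python3 -m inch '[[[0,167,-277],[0,0.01,-0.01],10],[[0,167,-277],[0,0.01,-0.01],10],[[0,167,-277],[0,0.01,-0.01],10],[[0,167,-277],[0,0.01,-0.01],10],[[0,167,-277],[0,0.01,-0.01],10],[[0,167,-277],[0,0.01,-0.01],10],[[0,167,-277],[0,0.01,-0.01],10],[[0,167,-277],[0,0.01,-0.01],10]]'; python3 -m inch '[[[0,0,0],[0,0,0],10],[[0,0,0],[0,0,0],10]]'; python3 go.py 615 -112 122 2
```

```text
t: 4.45
tcp_pos: [0.6135, -0.1055, 0.2494]
ee_rot: [[-0.01, 0.999, 0.04], [0.011, 0.04, -0.999], [-1.0, -0.01, -0.011]]
force: [-0.5, -0.5, -1.6]
grip_width: 0.277
t: 4.65
tcp_pos: [0.612, -0.1102, 0.2496]
ee_rot: [[-0.011, 0.999, 0.034], [0.009, 0.034, -0.999], [-1.0, -0.011, -0.01]]
force: [-0.4, -0.7, -1.4]
grip_width: 0.27
shift [127.5   4.3   3.1] len 128.0 turn [-0.001 -0.01   0.011] t 4.65 q6 66.74142789455102 grip 23.023056286861245 F [-0.4 -0.7 -1.4]
```

```bash
python3 -m inch '[[[45,4,3],[0,-0.01,0.01],10],[[90,4,3],[0,-0.01,0.01],10],[[115,4,3],[0,-0.01,0.01],10],[[124,4,3],[0,-0.01,0.01],10],[[127,4,3],[0,-0.01,0.01],10],[[127,4,3],[0,-0.01,0.01],10],[[127,4,3],[0,-0.01,0.01],10]]'; python3 go.py 615 -112 122 2
```

```text
t: 5.35
tcp_pos: [0.6161, -0.1118, 0.1242]
ee_rot: [[0.002, 0.999, 0.034], [-0.001, 0.034, -0.999], [-1.0, 0.002, 0.001]]
force: [-0.9, 0.2, -1.1]
grip_width: 0.272
shift [ 2.2 -1.1  0.1] len 2.0 turn [-0.001  0.001 -0.002] t 5.35 q6 66.92479905772407 grip 23.248934820411453 F [-0.9  0.2 -1.1]
```

```bash
python3 -m inch '[[[3,0,0],[0,0,0],10],[[4,0,0],[0,0,0],10],[[4,0,0],[0,0,0],10]]'; python3 -m inch '[[[0,0,0],[0,0,0],60],[[0,0,0],[0,0,0],60],[[0,0,0],[0,0,0],60],[[0,0,0],[0,0,0],60],[[-60,0,0],[0,0,0],60],[[-130,0,0],[0,0,0],60],[[-130,0,0],[0,0,0],60],[[-130,0,0],[0,0,0],60]]'; python3 -m inch '[[[0,0,0],[0,0,0],60],[[0,0,0],[0,0,0],60]]'; python3 go.py 560 156 250 152.3
```

```text
t: 5.65
tcp_pos: [0.6167, -0.1118, 0.1222]
ee_rot: [[0.003, 0.999, 0.035], [-0.002, 0.035, -0.999], [-1.0, 0.003, 0.002]]
force: [-4.7, 0.2, 13.2]
grip_width: 0.272
t: 6.45
tcp_pos: [0.618, -0.1118, 0.2551]
ee_rot: [[0.01, 0.999, 0.035], [-0.004, 0.035, -0.999], [-1.0, 0.01, 0.004]]
force: [0.4, -0.5, 0.9]
grip_width: 0.704
t: 6.65
tcp_pos: [0.6145, -0.1106, 0.2471]
ee_rot: [[-0.003, 0.999, 0.035], [0.001, 0.035, -0.999], [-1.0, -0.003, -0.001]]
force: [0.4, -0.0, -1.1]
grip_width: 0.704
shift [  -2.5  -45.2 -268.3] len 272.0 turn [-2.623e+00 -4.000e-03 -1.000e-03] t 6.65 q6 66.93068548133752 grip 60.11035961063769 F [ 0.4 -0.  -1.1]
```

```bash
python3 -m inch '[[[-2,-45,-268],[-0.15,0,0],60],[[-2,-45,-268],[-0.3,0,0],60],[[-2,-45,-268],[-0.45,0,0],60],[[-2,-45,-268],[-0.6,0,0],60],[[-2,-45,-268],[-0.75,0,0],60],[[-2,-45,-268],[-0.9,0,0],60],[[-2,-45,-268],[-1.05,0,0],60],[[-2,-45,-268],[-1.2,0,0],60]]'; python3 -m inch '[[[0,0,0],[-1.42,0,0],60],[[0,0,0],[-1.42,0,0],60],[[0,0,0],[-1.42,0,0],60],[[0,0,0],[-1.42,0,0],60],[[0,0,0],[-1.42,0,0],60],[[0,0,0],[-1.42,0,0],60],[[0,0,0],[-1.42,0,0],60],[[0,0,0],[-1.42,0,0],60]]' ;python3 -m inch '[[[0,0,0],[0,0,0],60],[[0,0,0],[0,0,0],60],[[0,0,0],[0,0,0],60]]'; python3 go.py 560 156 120 152.3
```

```text
t: 7.45
tcp_pos: [0.5597, 0.1566, 0.2486]
ee_rot: [[-0.004, 0.322, 0.947], [-0.0, 0.947, -0.322], [-1.0, -0.002, -0.004]]
force: [-0.4, -0.9, 0.2]
grip_width: 0.699
t: 8.25
tcp_pos: [0.5601, 0.1553, 0.2485]
ee_rot: [[-0.004, -0.764, 0.645], [-0.0, 0.645, 0.764], [-1.0, 0.003, -0.003]]
force: [-0.1, -0.1, 0.8]
grip_width: 0.698
t: 8.55
tcp_pos: [0.5608, 0.1553, 0.25]
ee_rot: [[-0.001, -0.758, 0.652], [-0.0, 0.652, 0.758], [-1.0, 0.001, -0.001]]
force: [-1.3, -0.1, 0.1]
grip_width: 0.7
shift [1.3e+02 9.0e-01 1.0e-01] len 130.0 turn [-0.226 -0.001 -0.001] t 8.55 q6 -45.5270152407815 grip 59.74403762440055 F [-1.3 -0.1  0.1]
```

```bash
python3 -m inch '[[[10,1,0],[-0.12,0,0],60],[[30,1,0],[-0.226,0,0],60],[[75,1,0],[-0.226,0,0],60],[[115,1,0],[-0.226,0,0],60],[[130,1,0],[-0.226,0,0],60],[[130,1,0],[-0.226,0,0],60],[[130,1,0],[-0.226,0,0],10],[[130,1,0],[-0.226,0,0],10]]' 40; python3 -m inch '[[[0,0,0],[0,0,0],10],[[0,0,0],[0,0,0],10],[[0,0,0],[0,0,0],10],[[0,0,0],[0,0,0],10],[[-40,0,0],[0,0,0],10],[[-80,0,0],[0,0,0],10],[[-130,0,0],[0,0,0],10],[[-130,0,0],[0,0,0],10]]' 40;  python3 go.py 460 -386 250 121
```

```text
t: 9.35
tcp_pos: [0.562, 0.1562, 0.1233]
ee_rot: [[0.004, -0.886, 0.463], [0.0, 0.463, 0.886], [-1.0, -0.004, 0.002]]
force: [0.3, 0.8, 0.5]
grip_width: 0.377
t: 10.15
tcp_pos: [0.5642, 0.1565, 0.2598]
ee_rot: [[0.015, -0.887, 0.462], [0.001, 0.462, 0.887], [-1.0, -0.013, 0.008]]
force: [1.2, 0.2, -1.3]
grip_width: 0.271
shift [   7.6 -158.4 -529.2] len 552.0 turn [0.549 0.011 0.01 ] t 10.15 q6 -58.5697528037746 grip 23.104762003151222 F [ 1.2  0.2 -1.3]
```

```bash
python3 -m inch '[[[0,-158,-529],[0.54,0,0],10],[[0,-158,-529],[0.54,0,0],10],[[0,-158,-529],[0.54,0,0],10],[[0,-158,-529],[0.54,0,0],10],[[0,-158,-529],[0.54,0,0],10],[[0,-158,-529],[0.54,0,0],10],[[0,-158,-529],[0.54,0,0],10],[[0,-158,-529],[0.54,0,0],10]]'; python3 go.py 460 -386 250 121
```

```text
t: 10.95
tcp_pos: [0.4836, -0.2384, 0.2508]
ee_rot: [[0.0, -0.523, 0.853], [-0.0, 0.853, 0.523], [-1.0, -0.0, 0.0]]
force: [0.4, -0.2, -1.8]
grip_width: 0.271
shift [   0.8 -113.5  -97.2] len 149.0 turn [0.009 0.    0.   ] t 10.95 q6 -70.37756989949982 grip 23.179849750285463 F [ 0.4 -0.2 -1.8]
```

```bash
python3 -m inch '[[[0,-113,-97],[0.01,0,0],10],[[0,-113,-97],[0.01,0,0],10],[[0,-113,-97],[0.01,0,0],10],[[0,-113,-97],[0.01,0,0],10],[[0,-113,-97],[0.01,0,0],10],[[0,-113,-97],[0.01,0,0],10],[[0,-113,-97],[0.01,0,0],10]]'; python3 go.py 460 -386 123 121
python3 - <<'E'
from h import *
cv2.imwrite("pics/w2.png",camera("wrist")["color"])
W=cloud(camera("side")); c=(.46,-.386)
E
```

```text
t: 11.65
tcp_pos: [0.4613, -0.3822, 0.2507]
ee_rot: [[-0.0, -0.516, 0.857], [0.001, 0.857, 0.516], [-1.0, 0.001, 0.0]]
force: [-0.3, 0.2, -2.5]
grip_width: 0.273
shift [127.7  -2.7  -3.1] len 128.0 turn [ 0.001  0.    -0.001] t 11.65 q6 -82.03258494234962 grip 23.33113933495718 F [-0.3  0.2 -2.5]
```

View pics/w2.png

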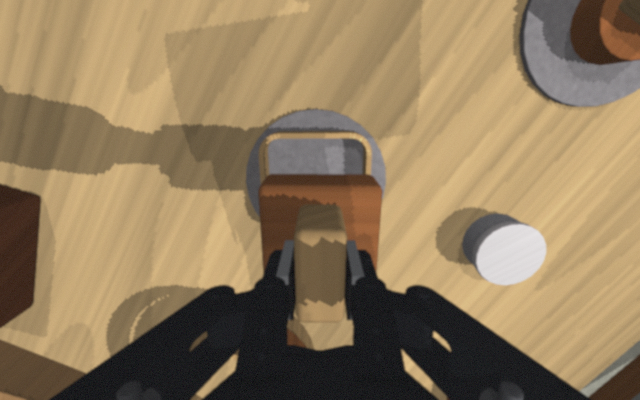

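The square former (320,250) hangs square to its hoop (315,160), and the axes agree. I'll lower it.

```bash
python3 -m inch '[[[40,-2,-2],[0,0,0],10],[[80,-2,-2],[0,0,0],10],[[110,-2,-2],[0,0,0],10],[[122,-2,-2],[0,0,0],10],[[126,-2,-2],[0,0,0],10],[[128,-2,-2],[0,0,0],10],[[129,-2,-2],[0,0,0],10],[[129,-2,-2],[0,0,0],10]]'; python3 go.py 460 -386 121 121
```

```text
t: 12.55
tcp_pos: [0.4609, -0.3872, 0.1234]
ee_rot: [[0.002, -0.514, 0.858], [-0.002, 0.858, 0.514], [-1.0, -0.003, 0.0]]
force: [0.5, -0.0, -0.5]
grip_width: 0.275
shift [ 2.4  1.5 -0.1] len 3.0 turn [-0.001  0.     0.003] t 12.55 q6 -82.26849746084463 grip 23.488698549485402 F [ 0.5 -0.  -0.5]
```

```bash
python3 -m inch '[[[2,1,0],[0,0,0],10],[[3,1,0],[0,0,0],10],[[3,1,0],[0,0,0],10],[[3,1,0],[0,0,0],45],[[3,1,0],[0,0,0],60],[[3,1,0],[0,0,0],60],[[3,1,0],[0,0,0],60],[[3,1,0],[0,0,0],60]]'; python3 -m inch '[[[-40,0,0],[0,0,0],60],[[-80,0,0],[0,0,0],60],[[-130,0,0],[0,0,0],60],[[-130,0,0],[0,0,0],60],[[-130,0,0],[0,0,0],60]]'; python3 go.py 459 335 250 118.6
```

```text
t: 13.35
tcp_pos: [0.4596, -0.3856, 0.1186]
ee_rot: [[-0.0, -0.514, 0.858], [0.0, 0.858, 0.514], [-1.0, 0.0, -0.0]]
force: [0.5, -0.0, 0.3]
grip_width: 0.7
t: 13.85
tcp_pos: [0.4602, -0.3862, 0.2505]
ee_rot: [[0.002, -0.514, 0.858], [-0.003, 0.858, 0.514], [-1.0, -0.003, 0.0]]
force: [0.1, 0.1, -0.1]
grip_width: 0.701
shift [ -1.5 619.2 369.8] len 721.0 turn [0.041 0.001 0.003] t 13.85 q6 -82.25554958729545 grip 59.86946842545415 F [ 0.1  0.1 -0.1]
```

```bash
python3 -m inch '[[[0,619,370],[0.04,0,0],60],[[0,619,370],[0.04,0,0],60],[[0,619,370],[0.04,0,0],60],[[0,619,370],[0.04,0,0],60],[[0,619,370],[0.04,0,0],60],[[0,619,370],[0.04,0,0],60],[[0,619,370],[0.04,0,0],60],[[0,619,370],[0.04,0,0],60]]';  python3 go.py 459 335 250 118.6
```

```text
t: 14.65
tcp_pos: [0.4578, 0.0165, 0.247]
ee_rot: [[-0.003, -0.479, 0.878], [0.001, 0.878, 0.479], [-1.0, 0.002, -0.002]]
force: [0.6, 0.3, 0.2]
grip_width: 0.703
shift [ -2.8 279.  153.7] len 319.0 turn [ 0.    -0.002 -0.002] t 14.65 q6 -41.46875260174921 grip 60.04551587687241 F [0.6 0.3 0.2]
```

```bash
python3 -m inch '[[[0,279,153],[0,0,0],60],[[0,279,153],[0,0,0],60],[[0,279,153],[0,0,0],60],[[0,279,153],[0,0,0],60],[[0,279,153],[0,0,0],60],[[0,279,153],[0,0,0],60],[[0,279,153],[0,0,0],60],[[0,279,153],[0,0,0],60]]'; python3 -m inch '[[[0,0,0],[0,0,0],60],[[0,0,0],[0,0,0],60],[[0,0,0],[0,0,0],60]]';  python3 go.py 459 335 120 118.6
```

```text
t: 15.45
tcp_pos: [0.4581, 0.3346, 0.2464]
ee_rot: [[-0.004, -0.483, 0.876], [-0.001, 0.876, 0.483], [-1.0, 0.001, -0.004]]
force: [-0.0, -0.6, 0.2]
grip_width: 0.699
t: 15.75
tcp_pos: [0.4599, 0.3312, 0.2485]
ee_rot: [[-0.001, -0.478, 0.878], [-0.0, 0.878, 0.478], [-1.0, -0.0, -0.001]]
force: [1.0, 0.5, -0.2]
grip_width: 0.707
shift [128.5   3.7   1.2] len 129.0 turn [-0.001 -0.001  0.   ] t 15.75 q6 -4.77150050278635 grip 60.366930712992385 F [ 1.   0.5 -0.2]
```

```bash
python3 -m inch '[[[40,3,1],[0,0,0],60],[[80,3,1],[0,0,0],60],[[115,3,1],[0,0,0],60],[[128,3,1],[0,0,0],60],[[128,3,1],[0,0,0],60],[[128,3,1],[0,0,0],10],[[128,3,1],[0,0,0],10],[[128,3,1],[0,0,0],10]]' 40; python3 -m inch '[[[0,0,0],[0,0,0],10],[[0,0,0],[0,0,0],10],[[0,0,0],[0,0,0],10],[[-40,0,0],[0,0,0],10],[[-80,0,0],[0,0,0],10],[[-130,0,0],[0,0,0],10],[[-130,0,0],[0,0,0],10],[[-130,0,0],[0,0,0],10]]' 40;  python3 go.py 559.5 157 250 153.9
```

```text
t: 16.55
tcp_pos: [0.4603, 0.3361, 0.123]
ee_rot: [[0.003, -0.479, 0.878], [0.001, 0.878, 0.479], [-1.0, -0.0, 0.003]]
force: [-1.4, -1.1, 5.3]
grip_width: 0.271
t: 17.35
tcp_pos: [0.4597, 0.3361, 0.2528]
ee_rot: [[0.004, -0.48, 0.877], [0.002, 0.877, 0.48], [-1.0, -0.0, 0.004]]
force: [-0.0, -0.1, -2.0]
grip_width: 0.272
shift [   2.9 -205.     1.6] len 205.0 turn [-0.615  0.004  0.002] t 17.35 q6 -4.435490004156592 grip 23.21690914944755 F [-0.  -0.1 -2. ]
```

```bash
python3 -m inch '[[[0,-205,2],[-0.615,0,0],10],[[0,-205,2],[-0.615,0,0],10],[[0,-205,2],[-0.615,0,0],10],[[0,-205,2],[-0.615,0,0],10],[[0,-205,2],[-0.615,0,0],10],[[0,-205,2],[-0.615,0,0],10],[[0,-205,2],[-0.615,0,0],10],[[0,-205,2],[-0.615,0,0],10]]'; python3 go.py 559.5 157 123 153.9
python3 - <<'E'
from h import *
cv2.imwrite("pics/w3.png",camera("wrist")["color"])
E
```

```text
t: 18.15
tcp_pos: [0.558, 0.1577, 0.2496]
ee_rot: [[-0.002, -0.898, 0.44], [0.0, 0.44, 0.898], [-1.0, 0.002, -0.001]]
force: [-0.0, -0.2, -1.9]
grip_width: 0.27
shift [ 1.266e+02 -1.900e+00  1.000e-01] len 127.0 turn [-0.    -0.001 -0.002] t 18.15 q6 -59.84991487623781 grip 23.042589889490607 F [-0.  -0.2 -1.9]
```

View pics/w3.png

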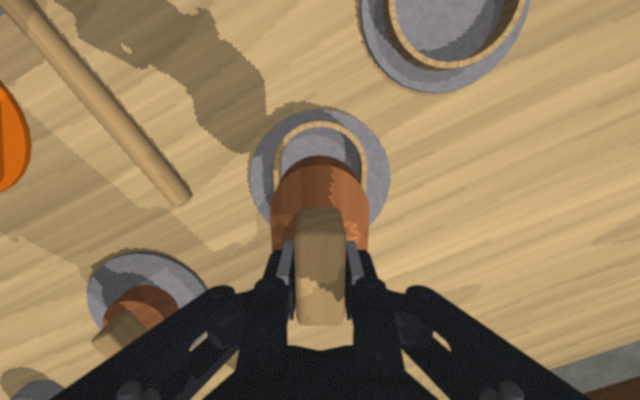

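The oval former (320,220) is in line with its hoop (321,160). I'll lower it, release and back off.

```bash
python3 -m inch '[[[40,-1,0],[0,0,0],10],[[80,-1,0],[0,0,0],10],[[110,-1,0],[0,0,0],10],[[122,-1,0],[0,0,0],10],[[126,-1,0],[0,0,0],10],[[128,-1,0],[0,0,0],10],[[129,-1,0],[0,0,0],10],[[129,-1,0],[0,0,0],10]]'; python3 go.py 559.5 157 121 153.9
```

```text
t: 19.0
tcp_pos: [0.5611, 0.1565, 0.1234]
ee_rot: [[0.003, -0.898, 0.44], [0.0, 0.44, 0.898], [-1.0, -0.002, 0.001]]
force: [0.0, -0.3, -1.6]
grip_width: 0.277
shift [ 2.4  1.6 -0.2] len 3.0 turn [-0.     0.001  0.002] t 19.0 q6 -59.97992680156654 grip 23.692482875378733 F [ 0.  -0.3 -1.6]
```

```bash
python3 -m inch '[[[2,1,0],[0,0,0],10],[[3,1,0],[0,0,0],10],[[3,1,0],[0,0,0],10],[[3,1,0],[0,0,0],45],[[3,1,0],[0,0,0],60],[[3,1,0],[0,0,0],60],[[3,1,0],[0,0,0],60],[[3,1,0],[0,0,0],60]]'; python3 -m inch '[[[-40,0,0],[0,0,0],60],[[-80,0,0],[0,0,0],60],[[-130,0,0],[0,0,0],60],[[-130,0,0],[0,0,0],60],[[-130,0,0],[0,0,0],60]]'; python3 go.py 615 -112 250 182
python3 - <<'E'
from h import *
for n in ["scene","side"]:
    W=cloud(camera(n)); c=(.615,-.112)
    d=np.hypot(W[...,0]-c[0],W[...,1]-c[1]); q=W[(d<.05)&(abs(W[...,2]-.078)<.006)][:,:2].astype(np.float32)
    print(n,len(q),cv2.minAreaRect(q*1000) if len(q)>4 else 0)
E
```

```text
t: 19.8
tcp_pos: [0.5591, 0.1567, 0.1186]
ee_rot: [[-0.0, -0.898, 0.44], [0.0, 0.44, 0.898], [-1.0, 0.0, -0.0]]
force: [0.2, 0.1, -0.3]
grip_width: 0.701
t: 20.3
tcp_pos: [0.5599, 0.1568, 0.2504]
ee_rot: [[0.003, -0.898, 0.44], [0.0, 0.44, 0.898], [-1.0, -0.003, 0.002]]
force: [-1.5, -0.0, -0.2]
grip_width: 0.7
shift [   0.6 -167.8 -217.1] len 274.0 turn [-0.491  0.001  0.003] t 20.3 q6 -59.93007293770461 grip 59.81551390049342 F [-1.5 -0.  -0.2]
scene 153 ((617.0371704101562, -113.97550201416016), (50.0037841796875, 24.367969512939453), 0.7535592317581177)
side 9 ((594.4909057617188, -118.04232025146484), (5.313527584075928, 11.554941177368164), 13.4932222366333)
```

```bash
python3 -m inch '[[[0,-168,-217],[-0.5,0,0],60],[[0,-168,-217],[-0.5,0,0],60],[[0,-168,-217],[-0.5,0,0],60],[[0,-168,-217],[-0.5,0,0],60],[[0,-168,-217],[-0.5,0,0],60],[[0,-168,-217],[-0.5,0,0],60],[[0,-168,-217],[-0.5,0,0],60],[[0,-168,-217],[-0.5,0,0],60]]'; python3 -m inch '[[[0,0,0],[0,0,0],60],[[0,0,0],[0,0,0],60],[[0,0,0],[0,0,0],60]]';  python3 go.py 616 -112.5 120 181.5
```

```text
t: 21.2
tcp_pos: [0.6135, -0.1125, 0.2464]
ee_rot: [[-0.004, -0.999, -0.042], [0.002, -0.042, 0.999], [-1.0, 0.004, 0.002]]
force: [-1.3, 0.9, 1.0]
grip_width: 0.705
t: 21.5
tcp_pos: [0.6144, -0.1107, 0.2487]
ee_rot: [[-0.0, -0.999, -0.046], [0.0, -0.046, 0.999], [-1.0, 0.0, 0.0]]
force: [0.8, 0.6, -0.5]
grip_width: 0.7
shift [128.7  -1.5  -1.9] len 129.0 turn [ 0.02  0.   -0.  ] t 21.5 q6 -113.73004448915093 grip 59.790767998290654 F [ 0.8  0.6 -0.5]
```

```bash
python3 -m inch '[[[40,-2,-2],[0.02,0,0],60],[[80,-2,-2],[0.02,0,0],60],[[115,-2,-2],[0.02,0,0],60],[[128,-2,-2],[0.02,0,0],60],[[128,-2,-2],[0.02,0,0],60],[[128,-2,-2],[0.02,0,0],10],[[128,-2,-2],[0.02,0,0],10],[[128,-2,-2],[0.02,0,0],10]]' 40; python3 -m inch '[[[0,0,0],[0,0,0],10],[[0,0,0],[0,0,0],10],[[0,0,0],[0,0,0],10],[[-40,0,0],[0,0,0],10],[[-80,0,0],[0,0,0],10],[[-130,0,0],[0,0,0],10],[[-130,0,0],[0,0,0],10],[[-130,0,0],[0,0,0],10]]' 40;  python3 go.py 459 333 250 181.5
```

```text
t: 22.3
tcp_pos: [0.6182, -0.1144, 0.1235]
ee_rot: [[0.004, -1.0, -0.024], [-0.002, -0.024, 1.0], [-1.0, -0.004, -0.002]]
force: [1.0, -1.7, 0.4]
grip_width: 0.269
t: 23.1
tcp_pos: [0.6173, -0.1143, 0.2533]
ee_rot: [[0.004, -1.0, -0.024], [-0.002, -0.024, 1.0], [-1.0, -0.004, -0.002]]
force: [0.2, 0.3, -1.2]
grip_width: 0.277
shift [  1.9 147.5 451. ] len 475.0 turn [-0.002 -0.002  0.004] t 23.1 q6 -112.68830988135593 grip 23.686709788744 F [ 0.2  0.3 -1.2]
```

```bash
python3 -m inch '[[[0,147,451],[0,0,0],10],[[0,147,451],[0,0,0],10],[[0,147,451],[0,0,0],10],[[0,147,451],[0,0,0],10],[[0,147,451],[0,0,0],10],[[0,147,451],[0,0,0],10],[[0,147,451],[0,0,0],10],[[0,147,451],[0,0,0],10]]'; python3 go.py 459 333 250 181.5
```

```text
t: 23.9
tcp_pos: [0.4814, 0.2646, 0.249]
ee_rot: [[-0.003, -1.0, -0.024], [-0.001, -0.024, 1.0], [-1.0, 0.003, -0.001]]
force: [-0.2, 1.1, -1.2]
grip_width: 0.274
shift [-1.  20.8 69. ] len 72.0 turn [-0.002 -0.001 -0.003] t 23.9 q6 -74.96163644311086 grip 23.36224765425971 F [-0.2  1.1 -1.2]
```

```bash
python3 -m inch '[[[0,21,69],[0,0,0],10],[[0,21,69],[0,0,0],10],[[0,21,69],[0,0,0],10],[[0,21,69],[0,0,0],10],[[0,21,69],[0,0,0],10],[[0,21,69],[0,0,0],10]]'; python3 go.py 459 333 123 181.5
python3 - <<'E'
from h import *
cv2.imwrite("pics/w4.png",camera("wrist")["color"])
E
```

```text
t: 24.5
tcp_pos: [0.4612, 0.3304, 0.2503]
ee_rot: [[-0.001, -1.0, -0.022], [-0.001, -0.022, 1.0], [-1.0, 0.001, -0.001]]
force: [0.4, -0.0, -1.2]
grip_width: 0.269
shift [127.3   2.1   2.7] len 127.0 turn [-0.004 -0.001 -0.001] t 24.5 q6 -67.63583492895062 grip 22.946690030054874 F [ 0.4 -0.  -1.2]
```

View pics/w4.png

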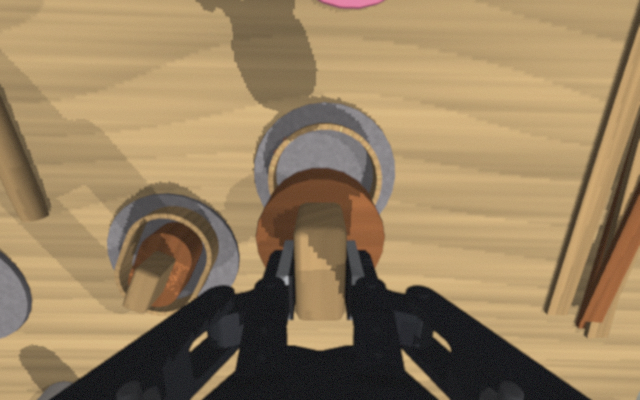

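The round former (320,225) is above the empty round hoop (325,165), and at left the oval sits inside its own hoop (170,260). I'll lower it.

```bash
python3 -m inch '[[[40,2,2],[0,0,0],10],[[80,2,2],[0,0,0],10],[[110,2,2],[0,0,0],10],[[122,2,2],[0,0,0],10],[[126,2,2],[0,0,0],10],[[128,2,2],[0,0,0],10],[[129,2,2],[0,0,0],10],[[129,2,2],[0,0,0],10]]'; python3 go.py 459 333 121 181.5
```

```text
t: 25.35
tcp_pos: [0.4599, 0.3341, 0.1235]
ee_rot: [[0.003, -1.0, -0.024], [0.001, -0.024, 1.0], [-1.0, -0.003, 0.001]]
force: [0.8, -0.6, 0.1]
grip_width: 0.273
shift [ 2.5  1.  -1.1] len 3.0 turn [-0.002  0.001  0.003] t 25.35 q6 -67.35025455117284 grip 23.309169642630216 F [ 0.8 -0.6  0.1]
```

```bash
python3 -m inch '[[[2,1,-1],[0,0,0],10],[[3,1,-1],[0,0,0],10],[[3,1,-1],[0,0,0],10],[[3,1,-1],[0,0,0],45],[[3,1,-1],[0,0,0],60],[[3,1,-1],[0,0,0],60],[[3,1,-1],[0,0,0],60],[[3,1,-1],[0,0,0],60]]'; python3 -m inch '[[[-40,0,0],[0,0,0],60],[[-80,0,0],[0,0,0],60],[[-130,0,0],[0,0,0],60],[[-180,0,0],[0,0,0],60],[[-180,0,0],[0,0,0],60],[[-180,0,0],[0,0,0],60]]'
python3 - <<'E'
from h import *
H={"square":(.46,-.3865),"oval":(.5595,.157),"round":(.459,.333)}
for n in ["scene","side"]:
    p=camera(n); cv2.imwrite(f"pics/{n}9.png",p["color"]); W=cloud(p)
    for k,c in H.items():
        d=np.hypot(W[...,0]-c[0],W[...,1]-c[1])
        for nm,m in(("bar",(d<.045)&(abs(W[...,2]-.078)<.006)),("hoop",(d<.08)&(abs(W[...,2]-.033)<.004)&(d>.043))):
            q=W[m][:,:2].astype(np.float32)
            if len(q)>4: r=cv2.minAreaRect(q*1000); print(n,k,nm,len(q),*[np.round(a,1) for a in r], "z",np.median(W[m][:,2]).round(4))
        for d in place_of(p,k+"_former_mid")[:1]: print(k,d["p"],c2w(p,d["position"]).round(3))
E
```

```text
t: 26.15
tcp_pos: [0.4577, 0.3325, 0.1186]
ee_rot: [[-0.0, -1.0, -0.024], [-0.0, -0.024, 1.0], [-1.0, 0.0, -0.0]]
force: [-0.0, 0.4, -0.1]
grip_width: 0.702
t: 26.75
tcp_pos: [0.4583, 0.3329, 0.3003]
ee_rot: [[0.003, -1.0, -0.024], [0.001, -0.024, 1.0], [-1.0, -0.003, 0.001]]
force: [-1.0, -0.4, -0.8]
grip_width: 0.702
scene square bar 177 [ 462.8 -385.9] [23.6 49.7] 32.2 z 0.0771
scene square hoop 383 [ 461.2 -388.4] [113.2 117.2] 31.1 z 0.0322
square 0.64 [0.461 0.331 0.044]
scene oval bar 102 [563.1 154.8] [24.7 50.3] 61.9 z 0.0768
scene oval hoop 198 [560.7 154.7] [ 97.2 134.4] 61.5 z 0.0324
oval 0.56 [0.559 0.154 0.039]
scene round bar 77 [459.3 332.3] [25.6 51.8] 85.9 z 0.076
scene round hoop 121 [462.4 328.6] [114.9 108.6] 30.4 z 0.032
round 0.92 [0.46  0.332 0.042]
side oval bar 78 [574.9 157.4] [18.3 34. ] 22.0 z 0.0757
side oval hoop 182 [582.9 170.5] [ 60.4 128.4] 32.0 z 0.0311
oval 0.64 [0.56  0.158 0.048]
side round bar 332 [457.2 335. ] [49.1 24. ] 2.0 z 0.0763
side round hoop 460 [456.5 337.5] [114.5 110.9] 26.7 z 0.0316
round 0.72 [0.46  0.336 0.041]
```

View pics/side9.png

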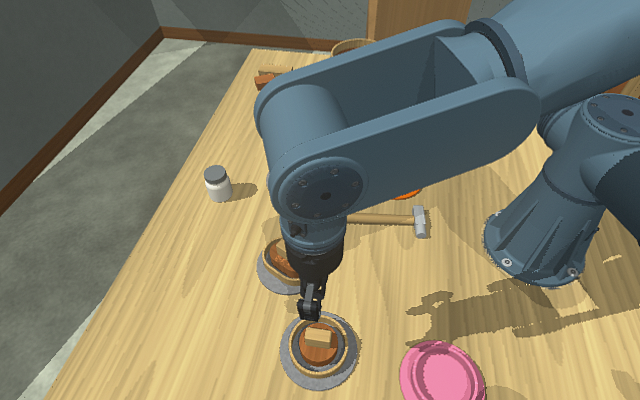

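The round former (318,342) is seated in its hoop and the gripper is well above it. The depth fits put all three bars within about 3–5 mm of their hoop centres and at the height of a flat former.

```bash
python3 -c "
from bench import *
hand_in(); s=read_state(); print(s['t'])"
```

```text
the job is handed in; nothing more can be done
the job is handed in; nothing more can be done
```

All three formers now stand in the hoops of their own shape, and the job was handed in at about 27 s of the 99 s allowed. I parked the round former on the bare board, then moved the square and the oval one to their hoops, and finally the round one.

My last checks, from depth fits of the grip bars and hoops:

| Former | Distance from hoop centre | Angle to hoop |
|---|---|---|
| Square | about 3 mm | about 1° off a quarter turn |
| Oval | about 2–4 mm | about 0–2° |
| Round | about 2–5 mm | does not matter |

- **Height:** the bar tops measured 76–77 mm above the bench, against 78 mm for a former standing flat.
- **Gripper:** it was open and at least 100 mm above the formers at the end.
- **Bystanders:** the arm never went near the hammer, glue jar or tack tin. I did not re-measure them; in the last picture the jar and hammer were in their old places, and the arm hid the tin.

**Disagreements in the last checks:**
- The arm hid the square hoop from the side camera and partly covered the oval one, so the square and oval figures rest on the scene camera.
- In the scene picture, the network reported a "square" former at the round hoop with p 0.64. That is a mislabel: round scored 0.92 at the same spot.
- From the partly blocked side view, it also put the oval's centre at 48 mm high. The scene view gave 39 mm, and the bar height fits a flat former.

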